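# Lock the square jar with the flat key and unscrew its tight lid

## Robot

A 7-joint arm with a two-finger parallel gripper is mounted at the origin on a cart in front of the work surface, level with it; the furniture and walls round the work are solid. World frame = base frame: x ahead of the robot, y to its left, z up, the work surface at z = 0. Lengths are in m, angles in rad, forces in N, time in s.
With the tool pointing down it reaches from about 0.425 to 0.95 m from the base axis. Payload 4.7 kg.
Tool frame: the origin (TCP) lies at the very end of the fingers, on their centre line; the grasp point (between the pads) lies 19 mm behind it; y points along the fingers, x is the direction in which the jaws open and shut, and the axes are right-handed (so a half turn about y gives the same grasp; the last joint's range is limited). The gripper opens to 87 mm and grips with 3 to 60 N. Pads are 19 mm wide; open, the fingers measure 117 mm over their backs; the gripper's body (75 mm by 190 mm) begins 51 mm behind the grasp point.
Start: joints at [1.305, 0.469, -0.049, 1.532, 0.024, 1.141, -0.082], TCP at [0.158, -0.656, 0.223] pointing down, gripper open.
Joint ranges: [-2.59, 2.59], [-0.33, 1.99], [-1.39, 1.29], [0.1, 2.45], [-1.04, 4.18], [0.21, 1.99], [-2.66, 2.66]. Speed limits (rad/s): [2.57, 2.57, 3.14, 3.14, 3.14, 3.14, 3.14].

## Interface

Orientations are given as a rotation vector (axis times angle).
In Python, from rig import move_pose, movel, move_j, release, clamp, pause, inverse_kinematics, get_obs, capture, camera_model, PlanningError, finish_job, find_in gives the robot as it stands. Calls block until the motion is done:
- move_pose(position, orientation): joint-space move of the TCP to a pose.
- movel(position, attitude=None, max_speed=0.15, max_force=None): straight line of the TCP; attitude=None keeps the orientation; max_speed is the mean speed in m/s. With max_force (N) it stops when the force on the tool has changed by that much, and returns True; else False.
- move_j(angles): joint-space move.
- release() and clamp(): open the fingers fully, or close them until they stop; the grip force is fixed at half the most.
- pause(seconds).
- inverse_kinematics(position, orientation): joint angles nearest the present ones, or None.
- get_obs(): the state.
- capture(name): name is "side" or "top" or "wrist"; returns the picture (384x512x3 uint8, blue, green, red); there is no depth.
- camera_model(name): a dict with "fovy" (degrees; the focal length in pixels is half the picture's height over the tangent of half this angle, whatever the lens; pixels are square), "cx", "cy" (the principal point, pixels), "D" ([k1, k2, p1, p2, k3] as OpenCV has them; the pictures are not rectified), "extrinsics" (4x4, takes a point from world to camera coordinates); the wrist camera has in their place "mount" (4x4, takes a point from camera to tool coordinates, whose origin is the TCP and whose axes are the tool frame's). Camera axes: x right, y down, z forward; pixel columns grow to the right and rows downward; lengths in m; the calibration is good to about 2 mm. A picture is of the moment at which its call begins: read the wrist's pose just before it. camera_model takes no time and is no camera call.
A pose or a line that the arm cannot do raises PlanningError and nothing moves.
- finish_job(): hands the job in, once; it reports no verdict.
Trained networks look in the newest picture that a camera, given by its name, has taken for a name from the list of things; names that differ only in an ending like _2 or _b are one class to them, and where a whole thing is asked for, a point or a joint stands for the part that bears it (a point fixed in the world has none). Each returns a list of dicts, best first, with "confidence" (0 to 1); they miss things now and then, are a little off and sometimes report something else, mostly with a low value. They report only what shows in the picture. A call takes as long as a camera call.
- find_in(camera, label): "bbox" ([left, top, width, height] as shares, 0 to 1, of the picture: columns of its width, rows of its height, round what is visible of it).
The state is a dict: "time": time; "joints": joint angles; "dq": joint speeds; "joint_torque": joint torques, N m; "ee_pos": TCP position; "orientation": TCP orientation; "wrist_force": force on the tool from outside, world axes, zero at the start; "torque": the same for the moment, N m; "finger_gap": opening from 0.0 (shut) to 1.0 (fully open).
Only numpy, scipy, OpenCV 4.12 (cv2) and the standard library are available. Lean on these libraries where they do the work, as an engineer would, in place of code of your own. Each camera call takes 0.05 s, during which the arm holds its last target.

## Task

The square jar of desiccant canisters stands in the round well of the wooden holding block, and its lid is on tight. Slide the flat steel key along the bench, round nose first, into the slot at the foot of the block until it is fully home, so that the jar cannot turn; then unscrew the lid (anticlockwise seen from above, about a quarter turn frees its lugs) without turning or lifting the jar, and raise it clear. Finish still holding the lid level and still just above the open mouth, ready to go straight back on, with the key left home and the other things on the bench undisturbed.

Things in the scene. Friction and masses are not known exactly. Their poses are not given: they have to be found in the camera images.
- block: Plywood holding block fixed to the bench, 42 mm high, from x = -46 to +64 and y = -50 to +50 mm. Origin: on the bench, on the axis of its round well (74 mm across, open down to the bench). At the foot of its far (+x) side a straight slot runs along its y; it cuts into the side of the well, so a key in it lies along a flat side of the jar.
- slot_mouth (a point): Middle of the slot's open mouth at bench height, in the block's +y face (block x = +39.7, y = +50 mm); axes as the block. The key goes in along -y. The bench is the slot's floor; it is 23.4 mm wide, 9 mm high, its last 10 mm flare out to about 34 mm, and a wall closes it at block y = -36.5 mm.
- key: Flat steel key, 22 mm wide, 6 mm thick, 193 mm long, lying flat, about 0.16 kg. Origin: on its underside, below the grip. The blade runs along its own -y to a round nose (radius 11 mm) 176.5 mm from the origin; a 16.5 mm tail is behind the grip. Fully home, its axes agree with the block's and its origin is at block x = +39.7, y = +140 mm.
- key_grip (a point): Centre of the key's upright black grip, 26 mm above its underside; axes as the key. The grip is 20 mm wide (key's x), 16 mm thick (key's y, best pinched across this so that the jar, drawers and carton stay clear of the gripper), and stands from 6 to 46 mm above the underside.
- key_tip (a point): Foremost point of the key's round nose, 3 mm above its underside; axes as the key. Fully home it is at block y = -36.5 mm.
- jar: Clear plastic jar, about 0.3 kg, body 56 x 56 mm with rounded corners, sides flat up to 68 mm, shoulder to 86 mm, then a 41 mm neck. Origin: centre of its base, on the bench; x, y square to its sides. Loose in the well (0.7 mm play), within 0.1 rad of square to the block; the key's nose straightens it. Unkeyed it turns with the lid; keyed it gives 0.1 to 0.2 rad, then stands firm.
- jar_rim (a point): Centre of the jar's mouth, 103.5 mm above the bench, hidden by the lid at first; axes as the jar.
- lid: Grey ribbed screw lid, 56 mm across, 24 mm tall. Origin: centre of its lower edge, 86 mm above the bench when shut; z is its axis, x along the jar's x at the start. 0.25 to 0.4 N m starts it; after about 1.0 rad relative to the jar (anticlockwise from above) its three lugs leave the threads and it lifts off freely; at about 1.7 rad the lugs meet stops. It rises under 2 mm while turning.
- lid_centre (a point): Centre of the lid, half-way up: 98 mm above the bench when shut, 12 mm above its lower edge; axes as the lid. Raised 17.5 mm from shut, its lower edge is level with the rim.
- vial_box_12: Bystander: small folding carton, 50 x 106 x 43 mm; origin at the centre of its underside. Leave it alone.
- vial_box_14: Bystander: small folding carton, 50 x 106 x 43 mm; origin at the centre of its underside. Leave it alone.
- vial_0: Bystander: small capped vial, 20 mm across, 46 mm tall; origin at the centre of its underside. Leave it alone.
- vial_1: Bystander: small capped vial, 20 mm across, 46 mm tall; origin at the centre of its underside. Leave it alone.
- vial_2: Bystander: small capped vial, 20 mm across, 46 mm tall; origin at the centre of its underside. Leave it alone.

How it is judged:
By the outcome, as a careful person would: the job done as asked, in the order asked, and still so for the second after the job is handed in, while the arm keeps its last pose, push and grip.
It also fails if it takes over 66 s, if anything falls off the work surface, if the arm or the gripper's body presses on something with over 40 N, if the wrist force passes 120 N, or if a joint passes its speed limit or range.

## Working session

There is one attempt and no reset: what is moved stays moved. The work goes in short steps, each a Python script; the robot and the scene stay as the last script left them, time stands still between calls to the robot, and variables do not carry over. Pictures are saved under pics/ and viewed, and the job is handed in when it is done.

```bash
ls; mkdir -p pics
python3 - <<'E'
from rig import *
import cv2
for n in ["top","side","wrist"]:
    im=capture(n); cv2.imwrite(f"pics/{n}0.png",im)
    m=camera_model(n); print(n,m)
    for l in ["block","key","key_grip","jar","lid","slot_mouth","vial_box_12","vial_0","key_tip"]:
        try: print(l,[(round(d["confidence"],2),[round(v*s) for v,s in zip(d["bbox"],(512,384,512,384))]) for d in find_in(n,l)][:4])
        except Exception as e: print(l,e)
o=get_obs(); print(o)
E
```

```text
pics
top {'fovy': 44.04954964467035, 'cx': 257.4119662750248, 'cy': 187.74738127223551, 'D': array([-0.0901797,  0.       ,  0.       ,  0.       ,  0.       ]), 'extrinsics': array([[ 0.02880605, -0.99924716,  0.02598712,  0.03142135],
       [-0.99619377, -0.03083833, -0.08152892,  0.53045684],
       [ 0.08226894, -0.02353968, -0.99633213,  1.12567406],
       [ 0.        ,  0.        ,  0.        ,  1.        ]])}
block [(0.97, [275, 129, 50, 56])]
key [(0.59, [177, 166, 80, 19])]
key_grip [(0.59, [286, 150, 32, 21]), (0.56, [177, 168, 81, 19])]
jar [(0.73, [286, 147, 30, 26])]
lid [(0.89, [288, 144, 27, 25])]
slot_mouth [(0.9, [270, 128, 55, 54])]
vial_box_12 [(0.89, [118, 249, 50, 30]), (0.65, [335, 211, 43, 38])]
vial_0 [(0.58, [162, 215, 9, 10])]
key_tip [(0.85, [181, 170, 76, 16])]
side {'fovy': 53.12386681419236, 'cx': 252.85062685415846, 'cy': 179.25253317140312, 'D': array([-0.11477579,  0.        ,  0.        ,  0.        ,  0.        ]), 'extrinsics': array([[-0.43269446, -0.90130816,  0.02047214,  0.29170653],
       [-0.65307758,  0.29770942, -0.69631801,  0.37709267]
[... 1218 characters left out ...]
]
{'time': 1.5, 'joints': array([ 1.3050832 ,  0.46857824, -0.04861467,  1.53249561,  0.02412454,
        1.14102579, -0.08230483]), 'dq': array([ 1.11939685e-04,  7.99904461e-04,  8.72887499e-05, -2.38926860e-04,
       -2.17659794e-03, -2.37176854e-05,  9.88911656e-04]), 'joint_torque': array([ 2.14666788e-04, -5.07826567e+01, -8.05971259e-02, -2.36451620e+01,
       -6.12412021e-02,  3.11765203e-02,  1.37100307e-05]), 'ee_pos': array([ 0.15840825, -0.6561623 ,  0.22258945]), 'orientation': array([-1.31199623,  1.03291243, -1.03303917]), 'wrist_force': array([ 0.28889874, -0.46071641, -1.15741739]), 'torque': array([-0.04476206,  0.00490269,  0.01815973]), 'finger_gap': 0.9990491251105966}
```

View pics/top0.png

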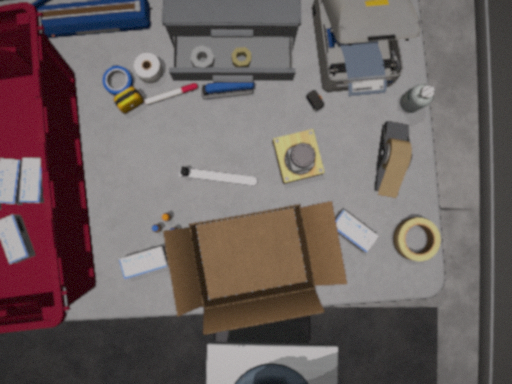

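View pics/side0.png

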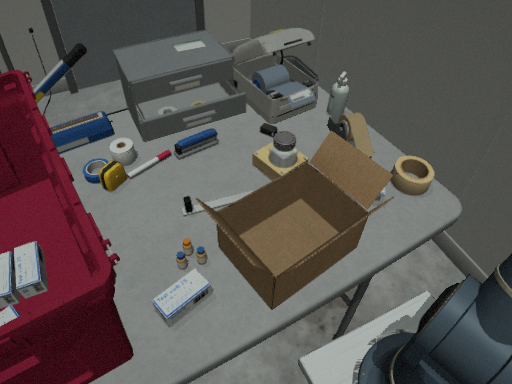

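Run:
```python
import cv2
t=cv2.imread("pics/top0.png"); cv2.imwrite("pics/top0z.png",cv2.resize(t[115:215,160:345],None,fx=4.3,fy=4.3,interpolation=cv2.INTER_CUBIC))
t=cv2.imread("pics/side0.png"); cv2.imwrite("pics/side0z.png",cv2.resize(t[115:235,165:325],None,fx=4.9,fy=4.9,interpolation=cv2.INTER_CUBIC))
```

```text
(no output)
```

View pics/top0z.png

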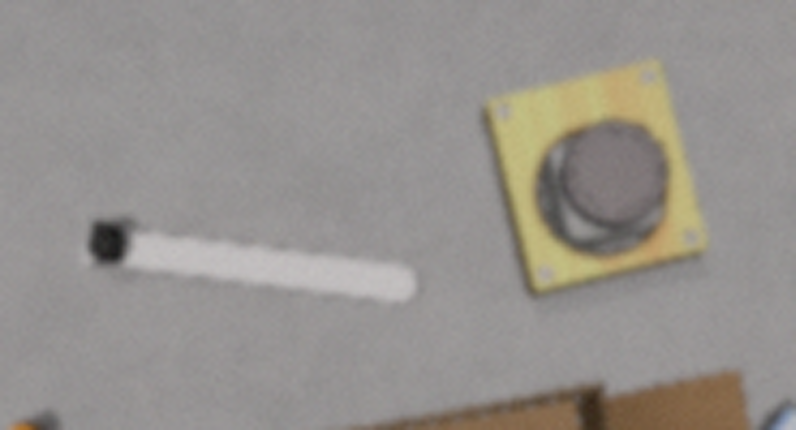

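View pics/side0z.png

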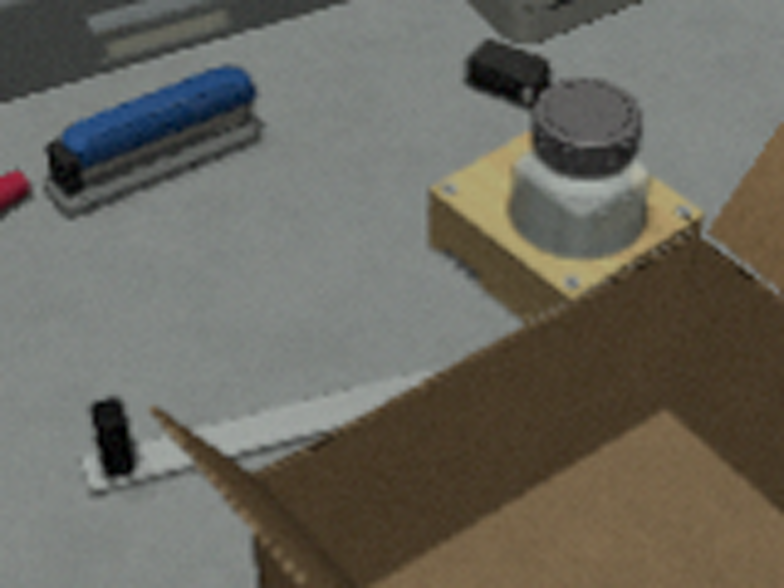

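```bash
cat > h.py <<'E'
import numpy as np, cv2
from rig import *
from scipy.spatial.transform import Rotation as Rn
def K(m):
    f=192/np.tan(np.radians(m["fovy"]/2)); return np.array([[f,0,m["cx"]],[0,f,m["cy"]],[0,0,1.]])
def down(yaw):
    c,s=np.cos(yaw),np.sin(yaw)
    return Rn.from_matrix(np.array([[c,0,-s],[s,0,c],[0,-1,0]])).as_rotvec()
def ext(name,obs=None):
    """world->cam 4x4"""
    m=camera_model(name)
    if name!="wrist": return m["extrinsics"]
    T=np.eye(4);T[:3,:3]=Rn.from_rotvec(obs["orientation"]).as_matrix();T[:3,3]=obs["ee_pos"]
    return np.linalg.inv(T@m["mount"])
def ray_plane(name,px,z,E):
    m=camera_model(name); u=cv2.undistortPoints(np.array(px,float).reshape(-1,1,2),K(m),m["D"]).reshape(-1,2)
    R=E[:3,:3];c=-R.T@E[:3,3]
    d=np.c_[u,np.ones(len(u))]@R
    return c+d*((z-c[2])/d[:,2])[:,None]
def project(name,P,E):
    m=camera_model(name); rv=cv2.Rodrigues(E[:3,:3])[0]
    return cv2.projectPoints(np.array(P,float).reshape(-1,3),rv,E[:3,3],K(m),m["D"])[0].reshape(-1,2)
def yaw_of(obs):
    x=Rn.from_rotvec(obs["orientation"]).as_matrix()[:,0]; return np.arctan2(x[1],x[0])
E
python3 - <<'E'
from h import *
E=ext("top")
z=lambda l:[(160+(a+.5)/4.3-.5,115+(b+.5)/4.3-.5) for a,b in l]
B=ray_plane("top",z([(488,100),(660,60),(706,248),(535,293)]),0.042,E)[:,:2]
print("block",B.round(4))
# block corners: (64,50),(64,-50),(-46,-50),(-46,50)
M=np.array([(64,50),(64,-50),(-46,-50),(-46,50)])/1000
a,b=M-M.mean(0),B-B.mean(0)
th=np.arctan2((a[:,0]*b[:,1]-a[:,1]*b[:,0]).sum(),(a*b).sum()); R=np.array([[np.cos(th),-np.sin(th)],[np.sin(th),np.cos(th)]])
o=B.mean(0)-R@M.mean(0); print("yaw",th,"orig",o,"res",(M@R.T+o-B).round(4))
print("home key",o+R@[.0397,.14],"slot mouth",o+R@[.0397,.05])
print("lid",ray_plane("top",z([(617,172)]),0.110,E))
print("key ends",ray_plane("top",z([(416,285),(128,265),(131,232),(400,300),(402,264)]),0.006,E)[:,:2], "griptop",ray_plane("top",z([(108,243)]),0.046,E))
print("carton flap corners", ray_plane("top",[(165,230),(331,203),(345,278),(299,207),(195,226)],0.1,E)[:,:2])
o=get_obs();print(yaw_of(o),down(yaw_of(o)),o["orientation"])
E
```

```text
block [[ 0.6487  0.0136]
 [ 0.6748 -0.0824]
 [ 0.5696 -0.11  ]
 [ 0.5414 -0.0152]]
yaw 0.2674727449765957 orig [ 0.59994627 -0.05088416] res [[-0.0002  0.0007]
 [ 0.0001  0.0002]
 [-0.0008 -0.0013]
 [ 0.0009  0.0004]]
home key [0.60123333 0.09463021] slot mouth [0.62501987 0.00783044]
lid [[ 0.5999056  -0.05129558  0.11      ]]
key ends [[0.54730831 0.04995848]
 [0.55363925 0.21429713]
 [0.57260249 0.21336825]
 [0.53844261 0.05882232]
 [0.55908917 0.05829338]] griptop [[0.56136349 0.22096998 0.046     ]]
carton flap corners [[ 0.42182555  0.25259532]
 [ 0.49337713 -0.11803984]
 [ 0.32607139 -0.1529224 ]
 [ 0.48223855 -0.0456768 ]
 [ 0.43282167  0.18595635]]
-1.3339548529837244 [-1.31196582  1.03297126 -1.03297126] [-1.31199623  1.03291243 -1.03303917]
```

Run:
```python
from h import *
for p,y in [((0.45,-0.42,0.34),-1.4),((0.61,0.085,0.24),-1.5)]:
    print(inverse_kinematics(p,down(y)))
    move_pose(p,down(y)); o=get_obs(); print(o["time"],o["joints"].round(3))
pause(0.3)
o=get_obs(); im=capture("wrist"); np.save("w1.npy",np.r_[o["ee_pos"],o["orientation"]]); cv2.imwrite("pics/w1.png",im)
cv2.imwrite("pics/w1b.png",cv2.resize(im,(800,600),interpolation=cv2.INTER_CUBIC))
print(get_obs()["time"])
```

```text
[ 0.79354771  0.30167046 -0.14688691  1.5134483   0.0447951   1.32976455
 -0.75749431]
2.9583 [ 0.795  0.302 -0.145  1.514  0.045  1.33  -0.757]
[ 0.14577459  0.3995896  -0.47531563  1.63977018  0.19631503  1.1498966
 -1.87803947]
4.9083 [ 0.147  0.4   -0.474  1.639  0.197  1.15  -1.878]
5.2583
```

View pics/w1b.png

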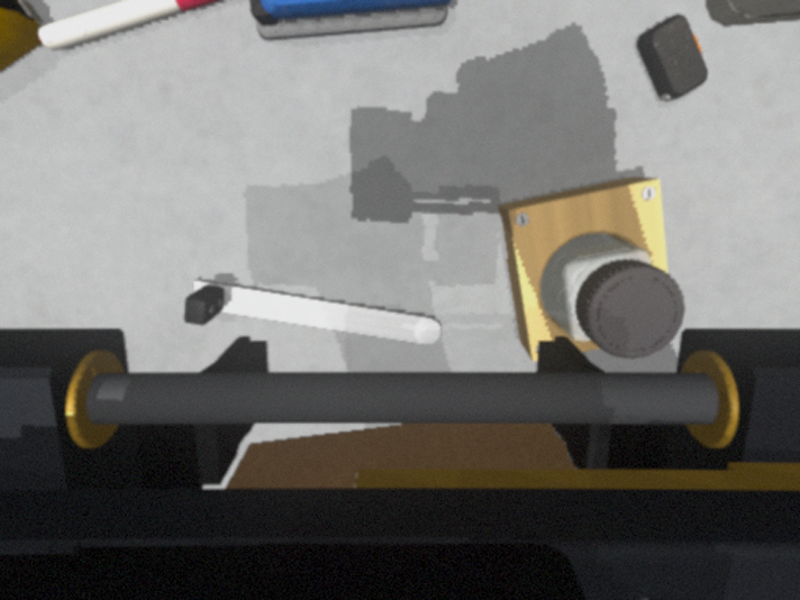

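Run:
```python
import cv2
t=cv2.imread("pics/w1.png"); cv2.imwrite("pics/w1k.png",cv2.resize(t[165:230,110:290],None,fx=4.4,fy=4.4,interpolation=cv2.INTER_CUBIC))
cv2.imwrite("pics/w1c.png",cv2.resize(t[105:240,310:450],None,fx=4.4,fy=4.4,interpolation=cv2.INTER_CUBIC))
```

```text
(no output)
```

View pics/w1k.png

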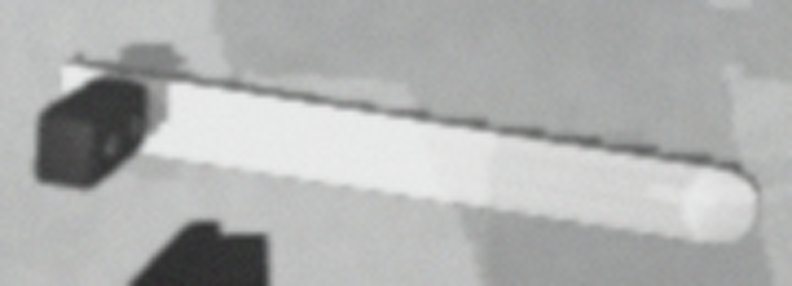

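View pics/w1c.png

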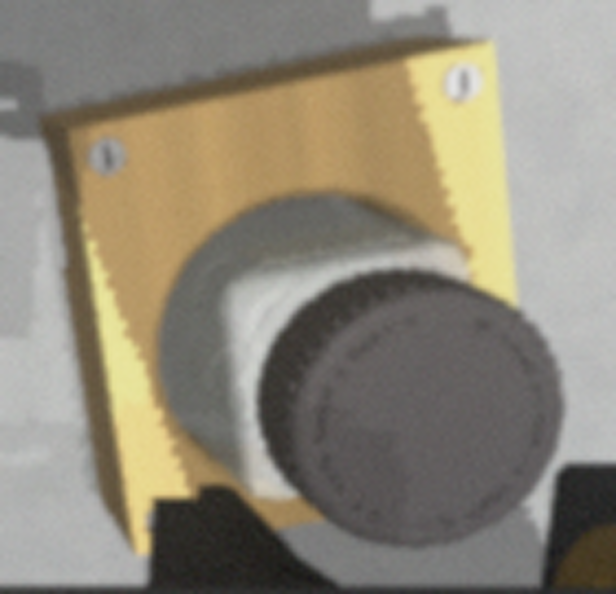

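Run:
```python
from h import *
w=np.load("w1.npy"); E=ext("wrist",dict(ee_pos=w[:3],orientation=w[3:]))
zk=lambda l:[(110+(a+.5)/4.4-.5,165+(b+.5)/4.4-.5) for a,b in l]
zc=lambda l:[(310+(a+.5)/4.4-.5,105+(b+.5)/4.4-.5) for a,b in l]
def fit(M,B):
    a,b=M-M.mean(0),B-B.mean(0)
    th=np.arctan2((a[:,0]*b[:,1]-a[:,1]*b[:,0]).sum(),(a*b).sum()); R=np.array([[np.cos(th),-np.sin(th)],[np.sin(th),np.cos(th)]])
    return th,B.mean(0)-R@M.mean(0),R
B=ray_plane("wrist",zc([(68,130),(493,43),(145,550)]),.042,E)[:,:2]
M=np.array([(64,50),(64,-50),(-46,50)])/1000
th,o,R=fit(M,B);print("block",th,o,(M@R.T+o-B).round(4)); print("home",o+R@[.0397,.14])
print("lid",ray_plane("wrist",zc([(430,409)]),.110,E))
print("jar", ray_plane("wrist",zc([(228,290),(245,480),(258,272),(440,240)]),.068,E)[:,:2])
top=ray_plane("wrist",zk([(300,99),(480,131),(600,151)]),.006,E)[:,:2]
bot=ray_plane("wrist",zk([(150,152),(300,177),(560,217),(690,239)]),.006,E)[:,:2]
ends=ray_plane("wrist",zk([(757,210),(64,75)]),.006,E)[:,:2]
print(top,bot,ends)
ft=np.polyfit(top[:,1],top[:,0],1);fb=np.polyfit(bot[:,1],bot[:,0],1);print(ft,fb)
s=(ft[0]+fb[0])/2; ky=-np.arctan(s) ; print("key yaw",ky,"width",(np.polyval(ft,.13)-np.polyval(fb,.13))*np.cos(ky))
mid=lambda y:(np.polyval(ft,y)+np.polyval(fb,y))/2
t=np.array([mid(ends[0,1]),ends[0,1]]); d=np.array([-np.sin(ky),np.cos(ky)])
print("origin from tip",t+d*.1765)
print("top cam check: project griptop corners in wrist")
og=t+d*.1765; Rk=np.array([[np.cos(ky),-np.sin(ky)],[np.sin(ky),np.cos(ky)]])
im=cv2.imread("pics/w1.png"); S=4
big=cv2.resize(im,None,fx=S,fy=S,interpolation=cv2.INTER_CUBIC)
def poly(pts,z,O,R2,col):
    P=np.c_[np.array(pts)@R2.T+O,np.full(len(pts),z)]
    q=((project("wrist",P,E)+.5)*S-.5).astype(np.int32); cv2.polylines(big,[q],True,col,1)
poly([(.01,.008),(-.01,.008),(-.01,-.008),(.01,-.008)],.046,og,Rk,(0,0,255))
an=np.linspace(np.pi,2*np.pi,20)
poly([(.011,.0165),(-.011,.0165)]+[(.011*np.cos(a),-.1655+.011*np.sin(a)) for a in an],.006,og,Rk,(0,0,255))
poly([(.064,.05),(.064,-.05),(-.046,-.05),(-.046,.05)],.042,o,R,(0,0,255))
a2=np.linspace(0,6.28,60)
poly([(.037*np.cos(a),.037*np.sin(a)) for a in a2],.042,o,R,(255,0,0))
poly([(.028*np.cos(a),.028*np.sin(a)) for a in a2],.110,o,R,(255,0,0))
poly([(.028,.028),(.028,-.028),(-.028,-.028),(-.028,.028)],.068,o,R,(0,255,0))
cv2.imwrite("pics/ov.png",cv2.resize(big[100*S:240*S,110*S:450*S],(800,330),interpolation=cv2.INTER_AREA))
```

```text
block 0.2841024551036394 [ 0.60089723 -0.051746  ] [[ 0.     -0.0004]
 [ 0.0014 -0.0003]
 [-0.0015  0.0008]]
home [0.59976436 0.09376966]
lid [[ 0.60318137 -0.05054986  0.11      ]]
jar [[ 0.61712849 -0.02035078]
 [ 0.5726367  -0.03076728]
 [ 0.62168913 -0.02646037]
 [ 0.6316743  -0.06570026]]
[[0.57081024 0.17537118]
 [0.56522532 0.12628452]
 [0.56184849 0.09323325]] [[0.55297845 0.2159703 ]
 [0.54866453 0.17506583]
 [0.5420866  0.10311356]
 [0.53819528 0.06667335]] [[0.54794604 0.04881885]
 [0.57304746 0.2387601 ]]
[0.10946485 0.55155253] [0.09758541 0.53179918]
key yaw -0.1031576517791097 width 0.02118445830168041
origin from tip [0.56490488 0.22438057]
top cam check: project griptop corners in wrist
```

View pics/ov.png

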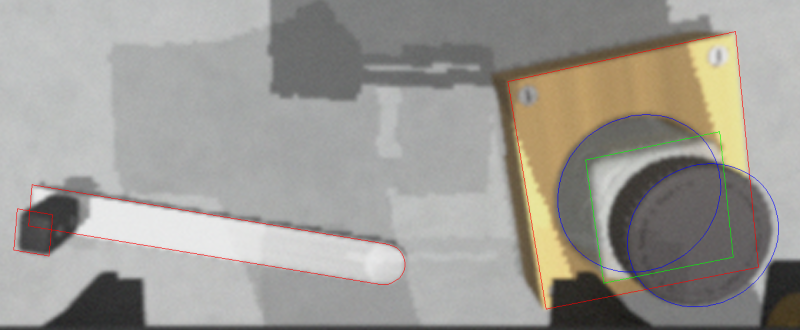

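```bash
cat > fit.py <<'E'
from h import *
from scipy.optimize import least_squares
from scipy.ndimage import map_coordinates
def fit_edges(name,img,E,edges,z,p0,rng=4.0,iters=6,sign=None,n=40,valid=None):
    """edges: list of (ptA,ptB,sgn) in model xy, sgn: +1 brighter on the left-of-AB normal in image; fit (x,y,yaw)"""
    g=cv2.GaussianBlur(cv2.cvtColor(img,cv2.COLOR_BGR2GRAY).astype(float),(0,0),0.8)
    p=np.array(p0,float)
    def world(p,m):
        c,s=np.cos(p[2]),np.sin(p[2]); m=np.atleast_2d(m)
        return np.c_[m@np.array([[c,s],[-s,c]])+p[:2],np.full(len(m),z)]
    for it in range(iters):
        r=rng/(1+it*0.6); r=max(r,1.2)
        M=[];Nn=[];Q=[]
        for A,B,sg in edges:
            t=np.linspace(.04,.96,n)[:,None]; m=np.array(A)*(1-t)+np.array(B)*t
            q=project(name,world(p,m),E); d=q[-1]-q[0]; d/=np.linalg.norm(d); nn=np.array([d[1],-d[0]])
            for mi,qi in zip(m,q):
                s=np.arange(-r-1,r+1.01,0.1); c=qi+s[:,None]*nn
                v=map_coordinates(g,[c[:,1],c[:,0]],order=1,mode="nearest")
                gr=np.gradient(v,0.1)*sg; k=np.argmax(gr[10:-10])+10
                if gr[k]<4: continue
                M.append(mi);Nn.append(nn);Q.append(qi+s[k]*nn)
        M=np.array(M);Nn=np.array(Nn);Q=np.array(Q)
        f=lambda p:((project(name,world(p,M),E)-Q)*Nn).sum(1)
        so=least_squares(f,p,loss="soft_l1",f_scale=.4,x_scale=[.01,.01,.1]); p=so.x
    res=f(p); return p,np.median(abs(res)),len(res)
E
python3 - <<'E'
from fit import *
w=np.load("w1.npy"); E=ext("wrist",dict(ee_pos=w[:3],orientation=w[3:])); im=cv2.imread("pics/w1.png")
# normal nn=(dy,-dx): for d=+x(right) nn = up(-y). gradient along nn
A,B,C,D=(.064,.05),(.064,-.05),(-.046,-.05),(-.046,.05)
# far edge A->B goes right, nn up: inside bright->outside dark : -1 ; left edge D->A goes up, nn=(−,0) left: dark side -> -1
Lp=lambda y0,y1:((.05),)
eb=[(A,B,-1),((-.03,.05),(.064,.05),-1)]
for s in (1.,):
    p,r,n=fit_edges("wrist",im,E,eb,.042,(.6009,-.0517,.28)); print("block w",p.round(4),r,n)
eb2=[(A,B,-1)]
p,r,n=fit_edges("wrist",im,E,eb2,.042,(.6009,-.0517,.28)); print("far edge only",p.round(4),r,n)
p,r,n=fit_edges("wrist",im,E,eb[1:],.042,(.6009,-.0517,.28)); print("left edge only",p.round(4),r,n)
ek=[((.011,-.01),(.011,-.16),-1),((-.011,-.02),(-.011,-.16),-1*-1)]
# near edge A->B right, nn up: from bench (dark) to key (bright): +1
p,r,n=fit_edges("wrist",im,E,ek,.006,(.5649,.2244,-.103)); print("key w",p.round(4),r,n)
E2=ext("top"); it=cv2.imread("pics/top0.png")
et=[(A,B,-1),(D,A,-1),(D,C,1),(C,B,1)]
p,r,n=fit_edges("top",it,E2,et,.042,(.6,-.051,.267),rng=2.5); print("block t",p.round(4),r,n)
p,r,n=fit_edges("top",it,E2,ek,.006,(.563,.2244,-.09),rng=2.5); print("key t",p.round(4),r,n)
E
```

```text
block w [ 0.6005 -0.0507  0.2759] 0.19668806215298873 80Traceback (most recent call last):
  File "<stdin>", line 11, in <module>
  File "fit.py", line 25, in fit_edges
    so=least_squares(f,p,loss="soft_l1",f_scale=.4,x_scale=[.01,.01,.1]); p=so.x
    return func(*args, **kwargs)
    vector_fun = VectorFunction(
        fun_wrapped,
    ...<6 lines>...
        workers=workers
    )
    self._update_fun()
    ~~~~~~~~~~~~~~~~^^
    self.f = self.fun_wrapped(xp_copy(self.x))
             ~~~~~~~~~~~~~~~~^^^^^^^^^^^^^^^^^
    return np.atleast_1d(self.fun(x))
                         ~~~~~~~~^^^
    return self.f(x, *self.args, **self.kwargs)
           ~~~~~~^^^^^^^^^^^^^^^^^^^^^^^^^^^^^^
  File "fit.py", line 24, in <lambda>
    f=lambda p:((project(name,world(p,M),E)-Q)*Nn).sum(1)
                              ~~~~~^^^^^
  File "fit.py", line 10, in world
    return np.c_[m@np.array([[c,s],[-s,c]])+p[:2],np.full(len(m),z)]
                 ~^~~~~~~~~~~~~~~~~~~~~~~~~
ValueError: matmul: Input operand 1 has a mismatch in its core dimension 0, with gufunc signature (n?,k),(k,m?)->(n?,m?) (size 2 is different from 0)
```

Run:
```python
from fit import *
w=np.load("w1.npy"); E=ext("wrist",dict(ee_pos=w[:3],orientation=w[3:])); im=cv2.imread("pics/w1.png")
A,B,C,D=(.064,.05),(.064,-.05),(-.046,-.05),(-.046,.05)
ek=[((.011,-.01),(.011,-.16),-1),((-.011,-.02),(-.011,-.16),1)]
p,r,n=fit_edges("wrist",im,E,ek,.006,(.5649,.2244,-.103)); print("key w",p.round(4),r,n)
# right edge too
eb=[(A,B,-1),((-.03,.05),(.064,.05),-1),((.01,-.05),(.064,-.05),1)]
p,r,n=fit_edges("wrist",im,E,eb,.042,(.6009,-.0517,.28)); print("block w3",p.round(4),r,n)
E2=ext("top"); it=cv2.imread("pics/top0.png")
et=[(A,B,-1),(D,A,-1),(D,C,1),(C,B,1)]
p,r,n=fit_edges("top",it,E2,et,.042,(.6,-.051,.267),rng=2.5); print("block t",p.round(4),r,n)
p,r,n=fit_edges("top",it,E2,ek,.006,(.563,.2244,-.09),rng=2.5); print("key t",p.round(4),r,n)
```

```text
key w [ 0.5604  0.189  -0.0944] 0.29145198382781246 74
block w3 [ 0.6005 -0.0508  0.2753] 0.20040805688771796 120
block t [ 0.601  -0.0509  0.2805] 0.2052417655526426 160Traceback (most recent call last):
  File "<stdin>", line 12, in <module>
  File "fit.py", line 25, in fit_edges
    so=least_squares(f,p,loss="soft_l1",f_scale=.4,x_scale=[.01,.01,.1]); p=so.x
    return func(*args, **kwargs)
    vector_fun = VectorFunction(
        fun_wrapped,
    ...<6 lines>...
        workers=workers
    )
    self._update_fun()
    ~~~~~~~~~~~~~~~~^^
    self.f = self.fun_wrapped(xp_copy(self.x))
             ~~~~~~~~~~~~~~~~^^^^^^^^^^^^^^^^^
    return np.atleast_1d(self.fun(x))
                         ~~~~~~~~^^^
    return self.f(x, *self.args, **self.kwargs)
           ~~~~~~^^^^^^^^^^^^^^^^^^^^^^^^^^^^^^
  File "fit.py", line 24, in <lambda>
    f=lambda p:((project(name,world(p,M),E)-Q)*Nn).sum(1)
                              ~~~~~^^^^^
  File "fit.py", line 10, in world
    return np.c_[m@np.array([[c,s],[-s,c]])+p[:2],np.full(len(m),z)]
                 ~^~~~~~~~~~~~~~~~~~~~~~~~~
ValueError: matmul: Input operand 1 has a mismatch in its core dimension 0, with gufunc signature (n?,k),(k,m?)->(n?,m?) (size 2 is different from 0)
```

Run:
```python
from fit import *
BO=np.array([.6007,-.0508]);by=.277
Rb=np.array([[np.cos(by),-np.sin(by)],[np.sin(by),np.cos(by)]])
ko=np.array([.5636,.2225]);ky=-.0944
print(inverse_kinematics([*ko,.013],down(ky-np.pi/2)))
pre=BO+Rb@[.0397,.14+.0865+.020]; print("pre",pre)
print(inverse_kinematics([*pre,.013],down(by-np.pi/2)))
move_pose([*ko,.10],down(ky-np.pi/2))
f=movel([*ko,.013],max_speed=.1,max_force=8); o=get_obs(); print(f,o["ee_pos"],o["wrist_force"],o["joints"].round(2))
if not f:
    clamp(); o=get_obs(); print(o["finger_gap"],o["wrist_force"],o["torque"],o["time"])
    im=capture("side"); cv2.imwrite("pics/s1.png",cv2.resize(im[100:300,120:400],None,fx=2.8,fy=2.8,interpolation=cv2.INTER_CUBIC))
```

```text
[-0.16047771  0.63984539 -0.38981829  1.84998522  0.35138424  0.71977023
 -2.41302173]
pre [0.57147598 0.19716027]
[-0.08017431  0.64793411 -0.44074898  1.85117502  0.39641007  0.72998631
 -2.03605111]
False [0.56414056 0.22286747 0.01363153] [ 0.82072122  0.69605855 -0.09425171] [-0.16  0.64 -0.39  1.85  0.35  0.72 -2.41]
0.18033657188097454 [ 0.07562346  0.65804766 -1.24212068] [ 0.17290398  0.00831705 -0.04085412] 8.2417
```

View pics/s1.png

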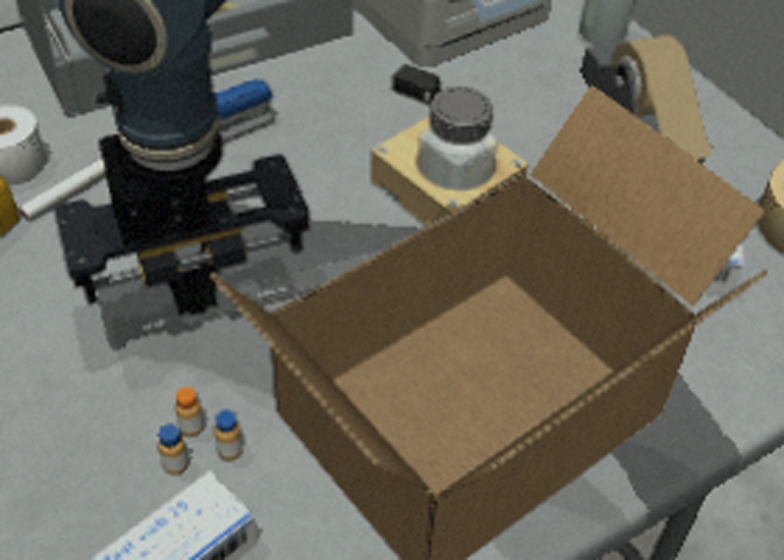

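Run:
```python
from fit import *
BO=np.array([.6007,-.0508]);by=.277
Rb=np.array([[np.cos(by),-np.sin(by)],[np.sin(by),np.cos(by)]])
pre=BO+Rb@[.0397,.14+.0865+.015]
z=get_obs()["ee_pos"][2]
f=movel([*pre,.013],down(by-np.pi/2),max_speed=.04,max_force=30); o=get_obs(); print(f,o["ee_pos"],yaw_of(o)+np.pi/2,o["wrist_force"],o["torque"],o["time"])
release(); o=get_obs();print(o["ee_pos"],o["time"])
movel([*pre,.09],max_speed=.12)
move_pose([.61,.09,.23],down(by-np.pi/2)); pause(.2)
o=get_obs(); im=capture("wrist"); np.save("w2.npy",np.r_[o["ee_pos"],o["orientation"]]); cv2.imwrite("pics/w2.png",im)
cv2.imwrite("pics/w2b.png",cv2.resize(im,(800,600),interpolation=cv2.INTER_CUBIC)); print(o["time"])
```

```text
False [0.57295754 0.19152262 0.01297451] 0.2763273814530498 [ 0.42467574 -2.801411    2.16259912] [-0.27764354  0.02199183  0.0107635 ] 9.2333
[0.57284581 0.19239195 0.01300248] 10.5583
12.2917
```

View pics/w2b.png

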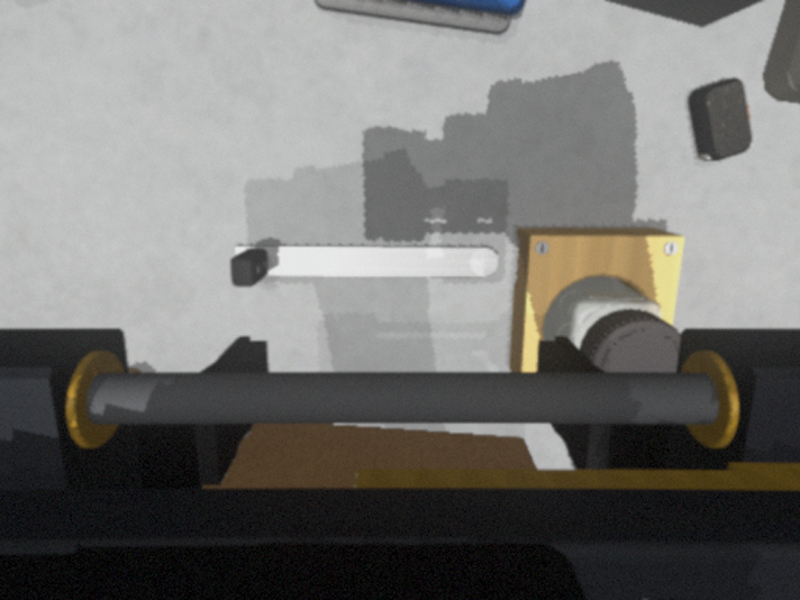

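Run:
```python
from fit import *
w=np.load("w2.npy"); E=ext("wrist",dict(ee_pos=w[:3],orientation=w[3:])); im=cv2.imread("pics/w2.png")
A,B,C,D=(.064,.05),(.064,-.05),(-.046,-.05),(-.046,.05)
eb=[(A,B,-1),((-.02,.05),(.064,.05),-1),((.02,-.05),(.064,-.05),1)]
pb,r,n=fit_edges("wrist",im,E,eb,.042,(.6007,-.0508,.277)); print("block",pb.round(4),r,n)
ek=[((.011,-.02),(.011,-.16),-1),((-.011,-.025),(-.011,-.16),1)]
ko=(.573,.192)
for rng in (3,4):
    pk,r,n=fit_edges("wrist",im,E,ek,.006,(*ko,.277),rng=rng); print("key",pk.round(4),r,n)
c,s=np.cos(pb[2]),np.sin(pb[2]); d=pk[:2]-pb[:2]; print("key origin in block",c*d[0]+s*d[1],-s*d[0]+c*d[1],"dyaw",pk[2]-pb[2])
S=5
big=cv2.resize(im,None,fx=S,fy=S,interpolation=cv2.INTER_CUBIC)
def poly(pts,z,p,col):
    c,s=np.cos(p[2]),np.sin(p[2]);P=np.c_[np.array(pts)@np.array([[c,s],[-s,c]])+p[:2],np.full(len(pts),z)]
    q=((project("wrist",P,E)+.5)*S-.5).astype(np.int32); cv2.polylines(big,[q],True,col,1)
pk[:2]=np.array(pk[:2]); t=((.1924-pk[1])*np.cos(pk[2])); pk[0]-=np.sin(pk[2])*t; pk[1]+=np.cos(pk[2])*t
print(pk)
an=np.linspace(np.pi,2*np.pi,20)
poly([(.011,.0165),(-.011,.0165)]+[(.011*np.cos(a),-.1655+.011*np.sin(a)) for a in an],.006,pk,(0,0,255))
poly([(.01,.008),(-.01,.008),(-.01,-.008),(.01,-.008)],.046,pk,(0,255,0))
poly([A,B,C,D],.042,pb,(0,0,255))
cv2.imwrite("pics/ov2.png",big[150*S:190*S,145*S:300*S]); cv2.imwrite("pics/ov3.png",big[140*S:240*S,300*S:450*S])
```

```text
block [ 0.6002 -0.0509  0.276 ] 0.20115112427256865 120
key [0.5698 0.203  0.2731] 0.3654260794035902 39
key [0.5596 0.2377 0.273 ] 0.3262519238060944 78
key origin in block 0.039581589791033434 0.28875933208493004 dyaw -0.002971584440184971
[0.57140536 0.19569779 0.27304796]
```

View pics/ov2.png

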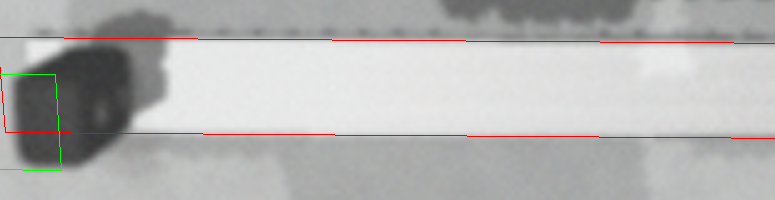

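View pics/ov3.png

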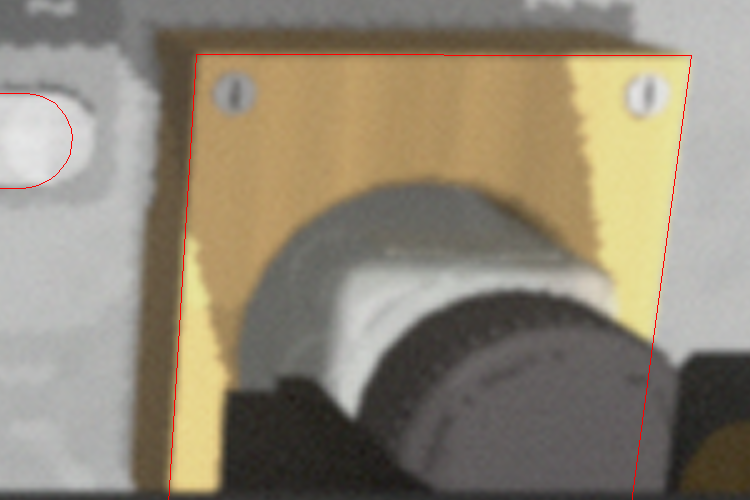

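Run:
```python
from fit import *
BO=np.array([.6007,-.0508]);by=.2765
Rb=np.array([[np.cos(by),-np.sin(by)],[np.sin(by),np.cos(by)]])
pre=BO+Rb@[.0397,.14+.0865+.015]; A=down(by-np.pi/2)
def st(t):
    o=get_obs(); d=Rb.T@(o["ee_pos"][:2]-BO); print(t,"blk",(d*1e3).round(2),"z",o["ee_pos"][2].round(4),"yaw",round(yaw_of(o)+np.pi/2,4),"Fblk",(Rb.T@o["wrist_force"][:2]).round(1),o["wrist_force"][2].round(1),"T",o["torque"].round(2),"g",round(o["finger_gap"],3),"t",o["time"]); return d
move_pose([*pre,.09],A)
movel([*pre,.013],max_speed=.1,max_force=10); clamp(); st("clamped")
for y,v,F in [(.215,.05,20),(.190,.04,20),(.150,.05,25)]:
    f=movel([*(BO+Rb@[.0397,y]),.013],A,max_speed=v,max_force=F); st(f"y{y} {f}")
    if f: break
```

```text
clamped blk [ 39.66 241.4 ] z 0.013 yaw 0.2765 Fblk [-0.1 -1.1] 0.2 T [-0.04  0.02  0.01] g 0.179 t 15.1417
y0.215 False blk [ 39.69 214.18] z 0.013 yaw 0.2757 Fblk [-0.9 -1.2] -0.7 T [-0.16 -0.06  0.04] g 0.182 t 15.825
y0.19 False blk [ 39.68 189.37] z 0.013 yaw 0.276 Fblk [ 0.7 -0.3] 0.2 T [-0.15 -0.06  0.03] g 0.181 t 16.6
y0.15 False blk [ 39.62 149.63] z 0.013 yaw 0.2764 Fblk [-0.5 -0.7] 0.1 T [-0.19 -0.02 -0.03] g 0.182 t 17.55
```

Run:
```python
from fit import *
BO=np.array([.6007,-.0508]);by=.2765
Rb=np.array([[np.cos(by),-np.sin(by)],[np.sin(by),np.cos(by)]])
A=down(by-np.pi/2)
def st(t):
    o=get_obs(); d=Rb.T@(o["ee_pos"][:2]-BO); print(t,"blk",(d*1e3).round(2),"z",o["ee_pos"][2].round(4),"Fblk",(Rb.T@o["wrist_force"][:2]).round(1),o["wrist_force"][2].round(1),"T",o["torque"].round(2),"g",round(o["finger_gap"],3),"t",o["time"]); return d
f=movel([*(BO+Rb@[.0397,.134]),.013],A,max_speed=.015,max_force=15); st(f"{f}")
pause(.3); st("held")
im=capture("wrist"); cv2.imwrite("pics/w3.png",im)
im=capture("side"); cv2.imwrite("pics/s3.png",cv2.resize(im[90:250,150:350],None,fx=3.5,fy=3.5,interpolation=cv2.INTER_CUBIC))
```

```text
False blk [ 40.05 140.86] z 0.0137 Fblk [-1.3 11.6] 2.0 T [ 2.18  0.94 -0.24] g 0.183 t 18.7667
held blk [ 40.04 140.87] z 0.0137 Fblk [-1.  10.7] 1.8 T [ 2.12  0.94 -0.15] g 0.179 t 19.0667
```

View pics/s3.png

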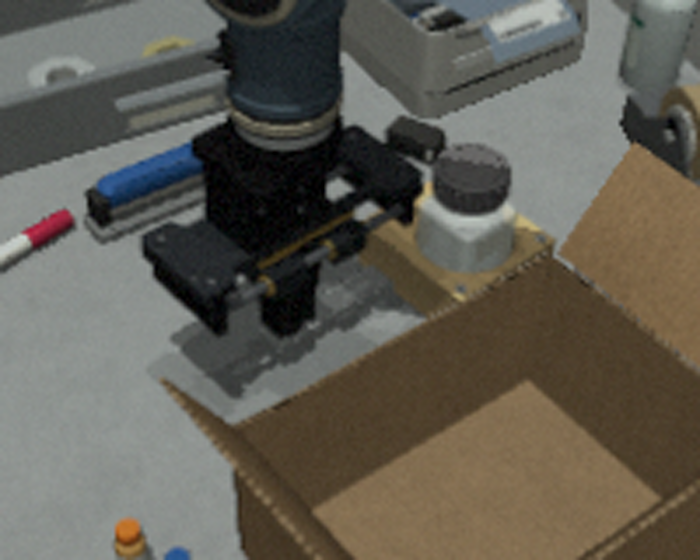

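View pics/w3.png

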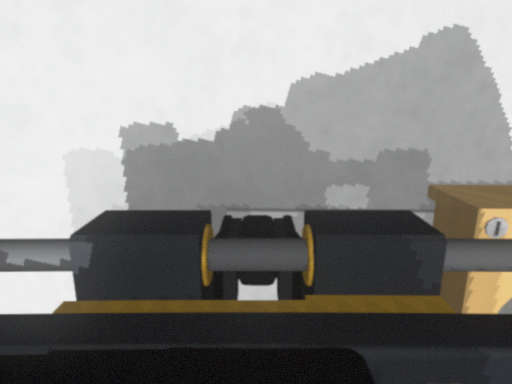

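Run:
```python
from fit import *
BO=np.array([.6007,-.0508]);by=.2765
Rb=np.array([[np.cos(by),-np.sin(by)],[np.sin(by),np.cos(by)]])
A=down(by-np.pi/2)
def st(t):
    o=get_obs(); d=Rb.T@(o["ee_pos"][:2]-BO); print(t,"blk",(d*1e3).round(2),"z",o["ee_pos"][2].round(4),"Fblk",(Rb.T@o["wrist_force"][:2]).round(1),o["wrist_force"][2].round(1),"T",o["torque"].round(2),"g",round(o["finger_gap"],3),"t",o["time"]); return d
f=movel([*(BO+Rb@[.0397,.126]),.012],A,max_speed=.02,max_force=15); st(f"{f}")
d=st("");p=BO+Rb@d
f=movel([*p,.0125],A,max_speed=.03);st("relax")
release(); st("rel")
pause(.1)
movel([*p,.09],max_speed=.15);st("up")
move_pose([.61,.055,.25],down(by-np.pi/2)); pause(.2)
o=get_obs(); im=capture("wrist"); np.save("w4.npy",np.r_[o["ee_pos"],o["orientation"]]); cv2.imwrite("pics/w4.png",im)
cv2.imwrite("pics/w4b.png",cv2.resize(im[:260],(800,406),interpolation=cv2.INTER_CUBIC)); print(o["time"])
```

```text
False blk [ 40.85 140.67] z 0.0135 Fblk [-1.7 23.1] 4.4 T [ 4.48  1.67 -0.26] g 0.183 t 19.7167
 blk [ 40.85 140.67] z 0.0135 Fblk [-1.7 23.1] 4.4 T [ 4.48  1.67 -0.26] g 0.183 t 19.7167
relax blk [ 40.54 141.1 ] z 0.0129 Fblk [-3.2  2.8] 5.4 T [ 0.69  0.94 -0.09] g 0.179 t 20.3583
rel blk [ 40.82 140.68] z 0.0125 Fblk [-0.2  0.3] 0.9 T [-0.   -0.01 -0.01] g 1.001 t 21.6833
up blk [ 40.2  140.43] z 0.0895 Fblk [ 0.1 -0.2] -0.2 T [-0.01 -0.03 -0.05] g 1.0 t 22.45
23.35
```

View pics/w4b.png

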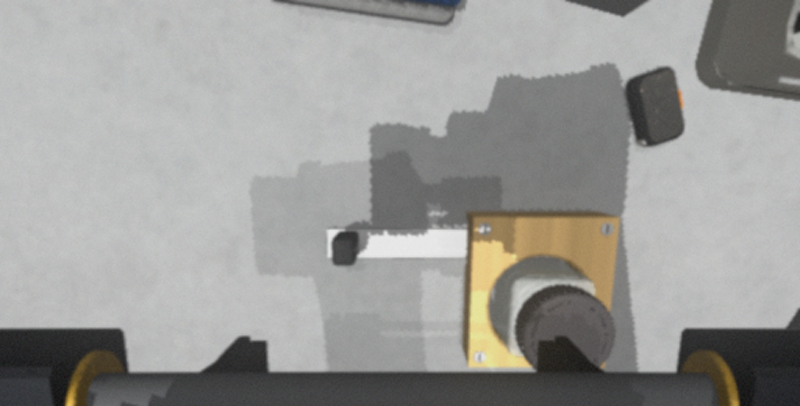

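Run:
```python
from fit import *
w=np.load("w4.npy"); E=ext("wrist",dict(ee_pos=w[:3],orientation=w[3:])); im=cv2.imread("pics/w4.png")
A,B,C,D=(.064,.05),(.064,-.05),(-.046,-.05),(-.046,.05)
eb=[(A,B,-1),((-.04,.05),(.064,.05),-1),((0.01,-.05),(.064,-.05),1)]
pb,r,n=fit_edges("wrist",im,E,eb,.042,(.6007,-.0508,.277)); print("block",pb.round(4),r,n)
S=6
big=cv2.resize(im,None,fx=S,fy=S,interpolation=cv2.INTER_CUBIC)
def poly(pts,z,p,col):
    c,s=np.cos(p[2]),np.sin(p[2]);P=np.c_[np.array(pts)@np.array([[c,s],[-s,c]])+p[:2],np.full(len(pts),z)]
    q=((project("wrist",P,E)+.5)*S-.5).astype(np.int32); cv2.polylines(big,[q],True,col,1)
x=.0397
for dy,col in ((0,(0,0,255)),(.004,(255,0,0))):
    poly([(x+.011,.1565+dy),(x-.011,.1565+dy),(x-.011,.05),(x+.011,.05)],.006,pb,col)
    poly([(x+.01,.148+dy),(x-.01,.148+dy),(x-.01,.132+dy),(x+.01,.132+dy)],.046,pb,col)
poly([A,B,C,D],.042,pb,(0,0,255))
a2=np.linspace(0,6.28,60)
poly([(.028*np.cos(a),.028*np.sin(a)) for a in a2],.110,pb,(0,255,0))
poly([(.028,.028),(.028,-.028),(-.028,-.028),(-.028,.028)],.068,pb,(0,255,0))
cv2.imwrite("pics/ov4.png",big[125*S:225*S,200*S:330*S]); cv2.imwrite("pics/ov5.png",big[125*S:225*S,290*S:400*S])
```

```text
block [ 0.6004 -0.0506  0.2707] 0.29846682123696777 119
```

View pics/ov4.png

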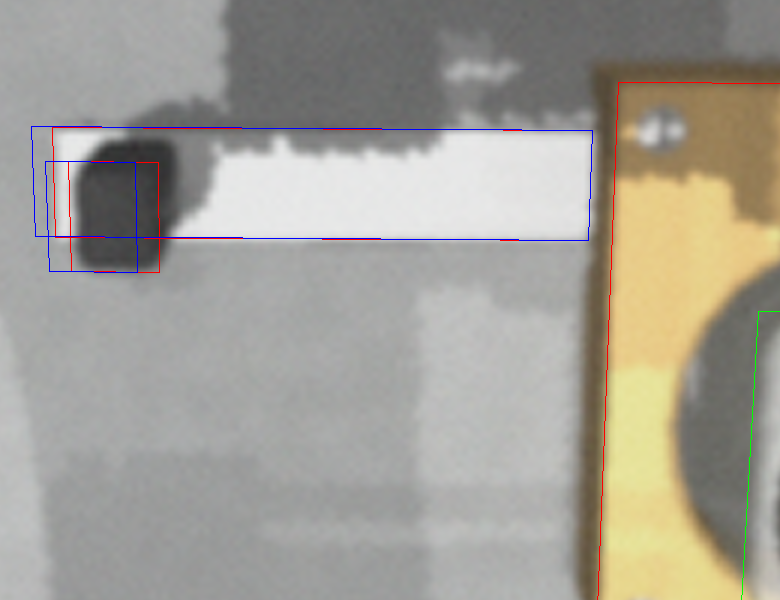

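View pics/ov5.png

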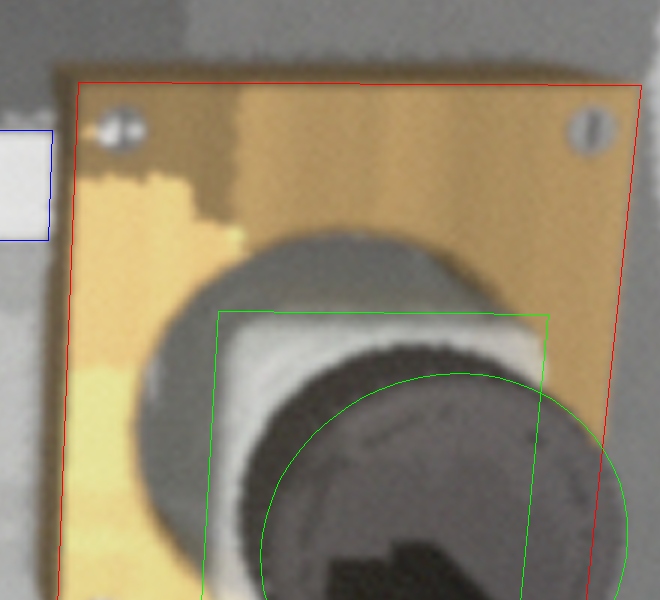

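Run:
```python
from h import *
def tri(a,b):
    r=[]
    for n,p in (("top",a),("side",b)):
        m=camera_model(n);u=cv2.undistortPoints(np.array([[p]],float),K(m),m["D"]).reshape(2,1);r.append((m["extrinsics"][:3],u))
    X=cv2.triangulatePoints(r[0][0],r[1][0],r[0][1],r[1][1]);return (X[:3]/X[3]).ravel().round(3)
print("far right corner",tri((299,207),(308.6,161.4)))
print("flap outer far corner",tri((331,203),(331,135)))
print("flap outer near",tri((345,278),(390,180)))
print("far left corner",tri((195,226),(217,212)))
for y in (-2.3,-2.2,-1.5,-.8,-.7,0,.7,-.9): print(y, None if (q:=inverse_kinematics([.6008,-.0505,.084],down(y))) is None else q.round(2))
```

```text
far right corner [ 0.48  -0.043  0.131]
flap outer far corner [ 0.49  -0.103  0.18 ]
flap outer near [ 0.331 -0.14   0.169]
far left corner [0.436 0.19  0.119]
-2.3 [ 0.28  0.53 -0.36  1.82  0.25  0.83 -2.5 ]
-2.2 [ 0.3   0.53 -0.38  1.82  0.26  0.84 -2.41]
-1.5 [ 0.39  0.56 -0.51  1.82  0.35  0.86 -1.79]
-0.8 [ 0.48  0.59 -0.64  1.81  0.44  0.89 -1.16]
-0.7 [ 0.49  0.59 -0.65  1.81  0.45  0.89 -1.07]
0 [ 0.59  0.64 -0.81  1.8   0.57  0.94 -0.47]
0.7 [ 0.67  0.71 -0.95  1.8   0.68  1.    0.14]
-0.9 [ 0.46  0.58 -0.62  1.81  0.43  0.88 -1.25]
```

Run:
```python
from fit import *
L=[.6008,-.0505]; A=down(-2.05)
def st(t):
    o=get_obs(); print(t,o["ee_pos"].round(4),"F",o["wrist_force"].round(1),"T",o["torque"].round(2),"g",round(o["finger_gap"],3),"t",round(o["time"],2)); return o
move_pose([*L,.17],A); st("above")
f=movel([*L,.084],A,max_speed=.1,max_force=8); st(f)
if not f:
    clamp(); pause(.2); st("clamped")
    im=capture("side"); cv2.imwrite("pics/s5.png",cv2.resize(im[70:230,170:370],None,fx=3.5,fy=3.5,interpolation=cv2.INTER_CUBIC))
    im=capture("top"); cv2.imwrite("pics/t5.png",cv2.resize(im[100:220,200:380],None,fx=4.4,fy=4.4,interpolation=cv2.INTER_CUBIC))
```

```text
above [ 0.6007 -0.0501  0.1694] F [0.5 0.  1.1] T [ 0.14 -0.05  0.02] g 1.001 t 23.99
False [ 0.6015 -0.0503  0.0847] F [-0.1 -0.3 -0. ] T [ 0.07  0.03 -0.02] g 0.995 t 25.0
clamped [ 0.601  -0.0502  0.0841] F [ 0.9  0.8 -0. ] T [ 0.22 -0.12  0.  ] g 0.633 t 25.85
```

View pics/s5.png

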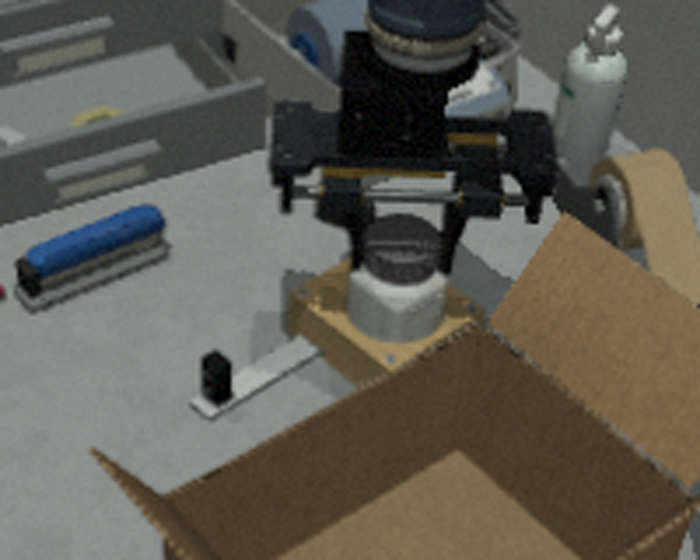

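View pics/t5.png

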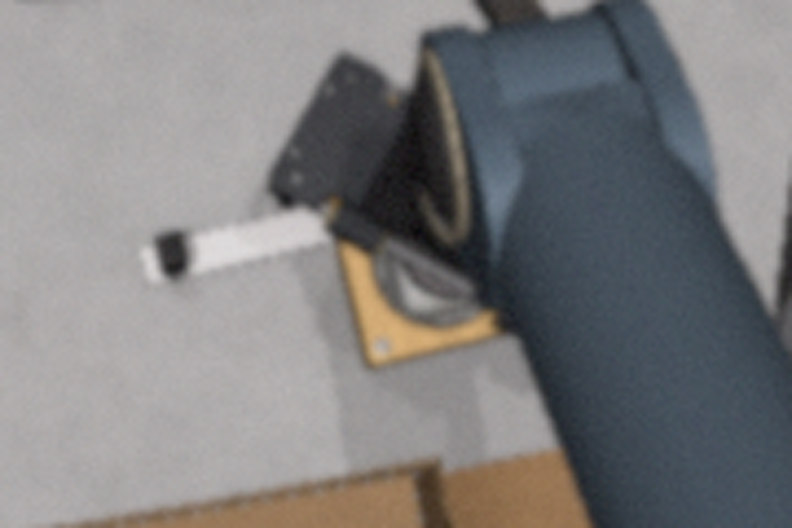

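Run:
```python
from fit import *
L=[.6008,-.0503]
y0=-2.05
for i in range(1,11):
    y=y0+.15*i if i<10 else y0+1.45
    move_pose([*L,.0845],down(y))
    o=get_obs(); print(i,round(yaw_of(o)-y0,3),o["ee_pos"].round(4),"F",o["wrist_force"].round(1),"Tz",o["torque"].round(2),"g",round(o["finger_gap"],3),round(o["time"],2))
    if abs(o["torque"][2])>1.5 or np.linalg.norm(o["wrist_force"])>25: print("stop");break
im=capture("side"); cv2.imwrite("pics/s6.png",cv2.resize(im[70:230,170:370],None,fx=3.5,fy=3.5,interpolation=cv2.INTER_CUBIC))
```

```text
1 0.146 [ 0.6004 -0.0507  0.0841] F [ 0.2  0.6 -1.5] Tz [0.08 0.01 0.05] g 0.634 26.2
2 0.294 [ 0.6004 -0.0506  0.0842] F [ 0.4 -0.1 -1.6] Tz [-0.01  0.05 -0.01] g 0.63 26.45
3 0.443 [ 0.6006 -0.0505  0.0843] F [-0.6 -0.9 -0.6] Tz [0.   0.02 0.01] g 0.637 26.7
4 0.593 [ 0.6008 -0.0502  0.0845] F [-0.8 -0.6 -0.3] Tz [0.06 0.16 0.06] g 0.636 26.95
5 0.743 [ 0.601  -0.0501  0.0847] F [-0.2  0.3  0.8] Tz [0.08 0.1  0.06] g 0.633 27.2
6 0.893 [ 0.601  -0.0498  0.0849] F [-1.7  2.   3.5] Tz [0.3  0.26 0.07] g 0.636 27.45
7 1.043 [ 0.6011 -0.05    0.085 ] F [-1.9  0.7  4.8] Tz [0.28 0.29 0.1 ] g 0.638 27.7
8 1.193 [ 0.6011 -0.0498  0.085 ] F [-1.3  1.2  5. ] Tz [0.25 0.34 0.04] g 0.633 27.95
9 1.342 [ 0.6011 -0.0499  0.085 ] F [-1.3  0.4  5.2] Tz [ 0.26  0.25 -0.  ] g 0.638 28.2
10 1.442 [ 0.601  -0.0498  0.085 ] F [-2.5  1.6  5.1] Tz [0.28 0.31 0.02] g 0.638 28.45
```

View pics/s6.png

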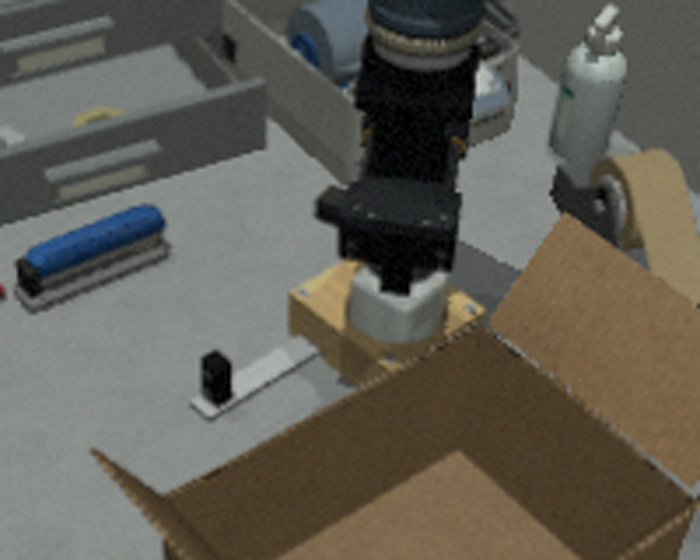

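Run:
```python
from fit import *
L=[.6008,-.0503]; A=down(-.6)
for z in (.0865,.088,.090,.0925,.095):
    f=movel([*L,z],A,max_speed=.02)
    o=get_obs(); print(f,o["ee_pos"].round(4),"F",o["wrist_force"].round(1),"T",o["torque"].round(2),"g",round(o["finger_gap"],3),round(o["time"],2))
    if o["wrist_force"][2]<-3: print("pull!"); break
im=capture("side"); cv2.imwrite("pics/s7.png",cv2.resize(im[70:230,170:370],None,fx=3.5,fy=3.5,interpolation=cv2.INTER_CUBIC))
```

```text
False [ 0.6006 -0.0503  0.0862] F [-0.7  1.3  0.7] T [0.22 0.13 0.03] g 0.629 28.75
False [ 0.6006 -0.0506  0.0878] F [-0.4  0.4 -0.4] T [0.08 0.14 0.03] g 0.633 29.0
False [ 0.6008 -0.0504  0.0901] F [-1.2  1.  -0.5] T [ 0.07  0.16 -0.  ] g 0.638 29.25
False [ 0.6008 -0.0503  0.0927] F [-1.4 -0.1  0.4] T [ 0.1   0.21 -0.01] g 0.633 29.52
False [ 0.6011 -0.0504  0.0953] F [-1.8  0.5  0.6] T [ 0.01  0.03 -0.02] g 0.634 29.8
```

View pics/s7.png

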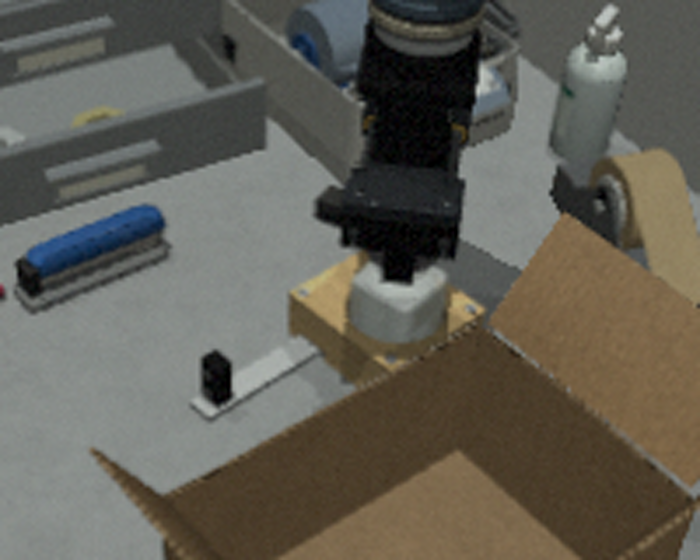

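Run:
```python
from fit import *
L=[.6008,-.0504]; A=down(-.6)
f=movel([*L,.110],A,max_speed=.03); pause(.5)
o=get_obs(); print(f,o["ee_pos"].round(4),Rn.from_rotvec(o["orientation"]).as_matrix()[:,1].round(4),"F",o["wrist_force"].round(1),"T",o["torque"].round(2),"g",round(o["finger_gap"],3),round(o["time"],2))
im=capture("side"); cv2.imwrite("pics/s8.png",cv2.resize(im[100:200,210:330],None,fx=5.8,fy=5.8,interpolation=cv2.INTER_CUBIC))
im=capture("top"); cv2.imwrite("pics/t8.png",im)
im=capture("wrist"); cv2.imwrite("pics/w8.png",im)
```

```text
False [ 0.6008 -0.0504  0.1099] [-1.e-04  0.e+00 -1.e+00] F [ 0.1  0.3 -0.5] T [-0.05 -0.1  -0.02] g 0.632 31.0
```

View pics/s8.png

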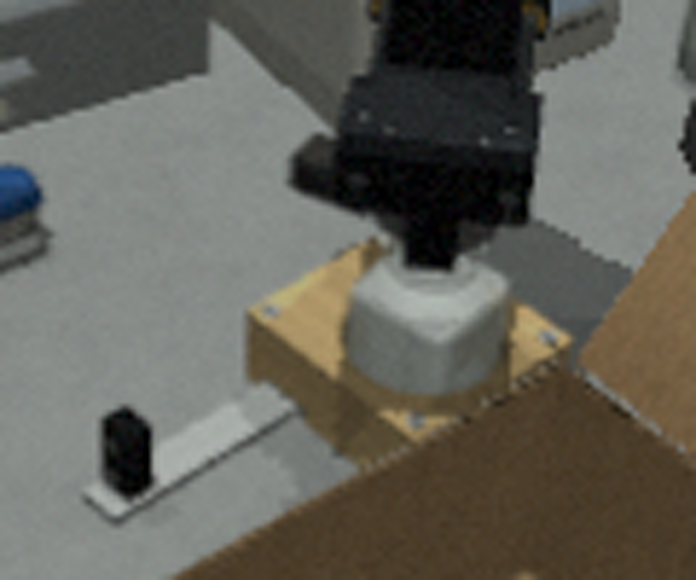

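View pics/t8.png

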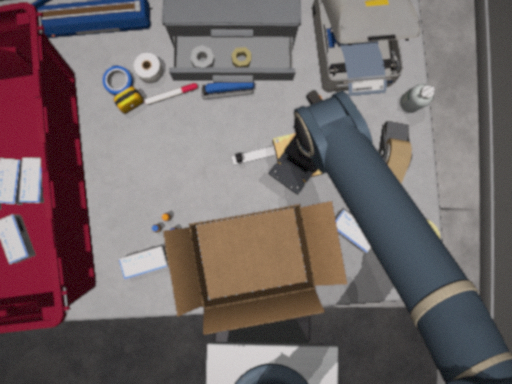

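View pics/w8.png

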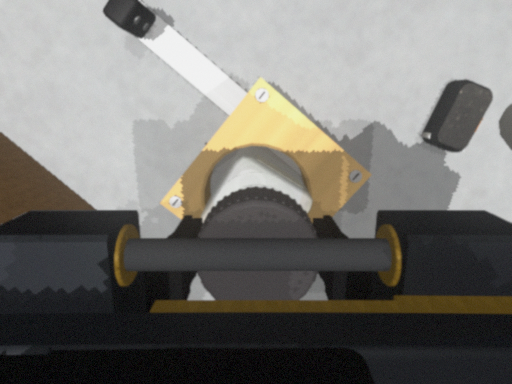

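Run:
```python
from fit import *
o=get_obs(); E=ext("wrist",o); im=cv2.imread("pics/w8.png"); pb=np.array([.6008,-.0504,.2745])
S=4; big=cv2.resize(im,None,fx=S,fy=S,interpolation=cv2.INTER_CUBIC)
def poly(pts,z,p,col):
    c,s=np.cos(p[2]),np.sin(p[2]);P=np.c_[np.array(pts)@np.array([[c,s],[-s,c]])+p[:2],np.full(len(pts),z)]
    q=((project("wrist",P,E)+.5)*S-.5).astype(np.int32); cv2.polylines(big,[q],True,col,1)
x=.0397
poly([(x+.011,.1565),(x-.011,.1565),(x-.011,.05),(x+.011,.05)],.006,pb,(0,0,255))
poly([(x+.01,.148),(x-.01,.148),(x-.01,.132),(x+.01,.132)],.046,pb,(0,0,255))
poly([(.064,.05),(.064,-.05),(-.046,-.05),(-.046,.05)],.042,pb,(0,0,255))
cv2.imwrite("pics/ov8.png",cv2.resize(big[0:230*S,90*S:390*S],(780,598),interpolation=cv2.INTER_AREA))
```

```text
(no output)
```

View pics/ov8.png

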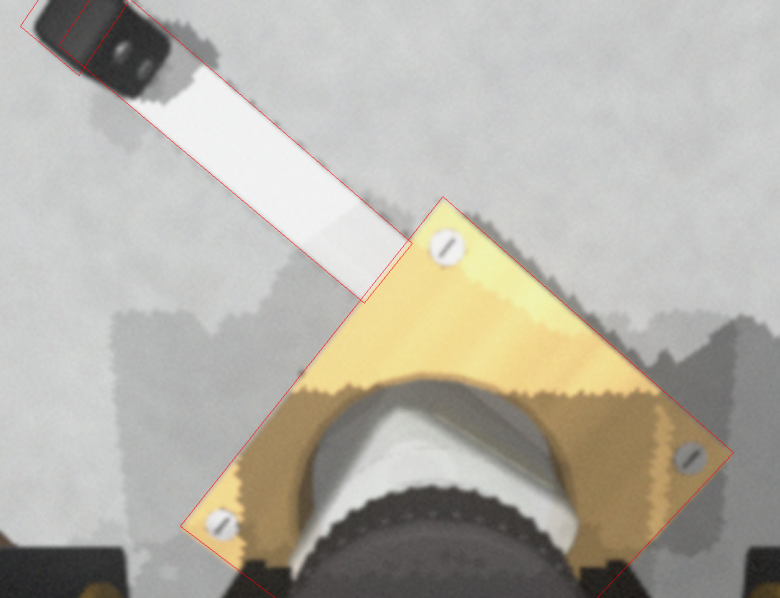

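Run:
```python
from rig import *
finish_job(); print(get_obs()["time"])
```

```text
the job is handed in; nothing more can be done
the job is handed in; nothing more can be done
```

I slid the key home, unscrewed the lid and raised it, and handed the job in at about 31 s with the lid still held above the open mouth.

- **Key:** Pinched by its grip, it slid along the bench into the slot and stopped firmly against the end wall. Going from 11 N to 23 N of push moved it only 0.2 mm. The last wrist picture, with the home outline drawn over it, shows it still home.
- **Lid:** I turned it 1.44 rad anticlockwise. It pushed up with about 5 N while unscrewing, then came away with almost no pull, between +0.7 and −0.5 N.
- **Jar:** It stayed down in the well. It looks turned by about 0.15 rad by eye, which is within the play stated for a keyed jar.
- **Final hold:** The lid is level, still and centred over the jar. Its lower edge is roughly 8 mm above the rim, worked out from how far I raised it.
- **Other things on the bench:** In the last top picture the cartons and vials it shows look where they were. The arm hides part of that view, and I compared it only by eye.

Two checks were loose. The measured home position differed from the image estimate by about 0.5–1 mm, which is within the 2 mm calibration. The twisting torque I read while unscrewing stayed at or below 0.1 N m, lower than the stated 0.25 to 0.4 N m. I did not catch the moment the lid broke loose, so I judged it free from the rise and the easy lift.

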